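Fit the transport lock clip on the sanitiser pump

ROBOT

A 6-joint arm with a two-finger parallel gripper is mounted at the origin on the work surface. World frame = base frame: x ahead of the robot, y to its left, z up, the work surface at z = 0. Lengths are in m, angles in rad, forces in N, time in s.
With the tool pointing down it reaches from about 0.225 to 0.875 m from the base axis. Payload 3.4 kg.
Tool frame: the origin (TCP) lies midway between the tips of the shut fingers; the grasp point (between the pads) lies 19 mm behind it; z points along the fingers, y is the direction in which the jaws open and shut (so a half turn about z gives the same grasp; the last joint's range is limited). The gripper opens to 85 mm and grips with 20 to 120 N. Pads are 22 mm wide; open, the fingers measure 114 mm over their backs; the gripper's body (76 mm by 85 mm) begins 54 mm behind the grasp point. The pads swing forward as they close: fully open they stand 13 mm farther back than shut.
Start: joints at [-1.313, 0.276, 1.505, -0, 1.361, -0.121], TCP at [0.213, -0.534, 0.231] pointing down, gripper open.
Joint ranges: [-2.89, 2.89], [-0.75, 2.08], [0.22, 2.7], [-1.18, 4.32], [0.11, 2.71], [-2.7, 2.7]. Speed limits (rad/s): [2.57, 2.57, 3.14, 3.14, 3.14, 3.14].

INTERFACE

Orientations are given as a 3x3 rotation matrix whose columns are the frame's x, y, z axes.
In Python, from cell import r gives the robot as it stands. The module is installed in compiled form; this text tells all that it offers.
- The arm moves only by the shell command python3 -m jog 'ROWS' [FORCE]. ROWS is JSON, one flat list of numbers, 7 for each row, row after row: the gripper's target within -1 to 1 (fully open at 1, half-way at 0, shut at -1), then the shift along the tool's x, y, z in m, then the turn, a rotation vector about the tool's x, y, z in rad. In form: [hand, dx, dy, dz, rx, ry, rz, hand, dx, dy, dz, rx, ry, rz, ...]. A call has 1 to 10 rows; each row is the pose to reach, as a shift and turn from the pose commanded when the call began, along the tool's axes at that moment; what a row does not reach only later rows make up. A row lasts 1/12 s, in which the tool goes at most 41.7 mm and 7.16 degrees, less where a joint would pass 70% of its speed; a pose out of reach is approached as far as the arm can. A call with a gripper value outside its range is refused whole. The fingers move at their own pace and stop on an object; FORCE is the grip in N (left out, the last holds). Time passes only in rows, so rows that repeat a pose let the fingers close. It gives the time, the measured TCP pose, the force and the opening at its end, in the units of the state.
- r.read_state(): the state, without advancing time (a new reading comes with each control period).
- r.grab_frame(name): name is "side" or "top"; returns the picture (480x640x3 uint8, red, green, blue); there is no depth.
- r.camera_params(name): a dict with "camera_matrix" (3x3 intrinsics, pixels), "eye" and "orientation" of the camera in the world. Camera axes: x right, y up, looking along -z (the intrinsics and any distortion apply to the point x, -y, -z); pixel columns grow to the right and rows downward; lengths in m; the calibration is good to about 2 mm. A picture is of the moment at which its call begins. camera_params takes no time and is no camera call.
- r.finish_job(): hands the job in, once; it reports no verdict.
The state is a dict: "time": time; "qpos": joint angles; "qvel": joint speeds; "tau": joint torques, N m; "position": TCP position; "tcp_rot": TCP orientation; "wrist_force": force on the tool from outside, world axes, zero at the start; "wrist_torque": the same for the moment, N m; "gripper_width": opening from 0.0 (shut) to 1.0 (fully open).
Only numpy, scipy, OpenCV 4.12 (cv2) and the standard library are available. Lean on these libraries where they do the work, as an engineer would, in place of code of your own. Each camera call takes 0.05 s, during which the arm holds its last target.

TASK

The sampling table is being packed up: lock the hand sanitiser so that it cannot squirt on the way. Pick up the loose C-shaped lock clip by its tab, push it gently sideways onto the pump stem, in the gap between the screw collar and the pump head, until it snaps fully home round the stem, and let go. Then press lightly down on the pump head, as a check that the clip stops it, and leave the head up and the clip in place.

Things in the scene. Friction and masses are not known exactly. Their poses are not given: they have to be found in the camera images.
- bottle: White sanitiser bottle, 72 mm in diameter, fixed in a steel holder screwed to the table. Origin on its axis at table height, z up, +x the way the pump's spout points (away from the robot, give or take 0.6 rad). Collar, stem and head sit on top, 164 to 204 mm up; the spout, 9 mm thick, reaches 46 mm out along +x at the head's height. See groove for how the pump is set.
- groove (a point): Where stem and top of the screw collar (flat, 32 mm in diameter) should meet: on the bottle's axis, 164 mm up. Above: bare stem, 14 mm thick, 19 mm long; then the head, 24 to 28 mm wide, 21 mm tall. The pump is screwed on askew: really up to 4 mm off this point in x and in y and 5 mm in height, to be felt or seen. Over 12 N from one jaw or the C's back harms the stem.
- pump (a joint): Travel of pump stem and head, m: 0 is up (sprung), grows as the head is pushed down, 0.016 at the bottom. It takes about 2 N to start and 0.8 N more per mm. With the clip on, the head stops on it after about 3 mm (some 4.5 N); 5 to 6 N is a good check. Pushed down by more than 8 mm it squirts, which must not happen.
- clip: Grey plastic C-shaped lock clip, 16 mm tall, about 20 g, lying on the table the way up it is used. Origin at its underside, on the axis that the stem takes when the clip is home; z up; +x out of the open mouth. Two sprung jaws (jaw_l at +y, jaw_r at -y), 23 mm over their outsides. When home, the back of the C (clip_c0) stops hard on the stem. The ring gasket lying near is not it.
- tab (a point): Where to grip the clip: middle of its flat straight tab, 30 mm behind the clip's origin (along its -x), 8 mm above its underside. The tab is 8 mm thick (clip's y), 16 mm tall and runs from 12 to 42 mm behind the origin. Fingers on the jaws would keep them from opening.
- mouth (a point): Between the jaw lips, 5 mm ahead of the clip's origin: 11 mm gap, flared to 27 mm at 14 mm ahead, taking in a stem up to 4 mm off centre. The lips meet the stem with the origin 10 mm short of its axis; spreading them takes 6 to 8 N, most at 6 to 8 mm short, each jaw then pressing 8 N; from 2 mm short they pull the clip home. Each mm off centre adds 5 N sideways.
Mind the look-alikes: they are no part of the job. What is shaped like the clip but purple is not meant.

How it is judged:
On the way, in this order (a step that is already met when the one before it is completed fails the run):
1. the clip is home round the stem, between collar and head (horizontal distance between clip and pump below 0.002 m and z of clip in the frame of pump between -0.0015 and 0.006 m and angle between clip's own z axis and vertical below 0.15 rad), for 0.2 s.
2. with the clip home and let go of, the pump head is pressed down onto it (all of step 1 and value of joint pump between 0.002 and 0.006 m and contact force between the fingers and clip below 0.05 N), for 0.1 s.
At the end, for the whole second after the job is handed in: The clip is home on the stem: its origin within 2 mm (horizontally) of the stem's axis, its underside no more than 1.5 mm below and 6 mm above the collar's top, within 0.15 rad of upright and at rest (under 10 mm/s); the pump head is up (joint under 1 mm) (all of step 1 and value of joint pump below 0.001 m and linear speed of clip below 0.01 m/s); the robot touches nothing.
It fails at once if the stem is pressed with more than 12 N by either jaw or by the back of the clip (contact force between any of jaw_l, jaw_r, clip_c0 and pump above 12 N).
It fails at once if the pump is pushed down by more than 8 mm (it would squirt) (value of joint pump above 0.008 m).
It also fails if it takes over 72 s, if anything falls off the work surface, if the arm or the gripper's body presses on something with over 40 N, if the wrist force passes 120 N, or if a joint passes its speed limit or range.

## Working session

There is one attempt and no reset: what is moved stays moved. The work goes in short steps, Python scripts to look and compute and a shell command to move; the robot and the scene stay as the last step left them, time stands still between calls to the robot, and variables do not carry over. Pictures are saved under pics/ and viewed, and the job is handed in when it is done.

```bash
mkdir -p pics
python3 - <<'E'
from cell import r
import cv2,numpy as np
for n in("side","top"):
    f=r.grab_frame(n); cv2.imwrite(f"pics/{n}0.png",f[:,:,::-1])
    p=r.camera_params(n); print(n,{k:np.round(v,4).tolist() if not isinstance(v,str) else v for k,v in p.items()})
print(r.read_state())
E
```

```text
side {'camera_matrix': [[451.8166, 0.0, 320.7132], [0.0, 451.8166, 239.0405], [0.0, 0.0, 1.0]], 'eye': [0.3267, -0.4808, 0.5268], 'orientation': [[0.9307, 0.224, -0.2893], [-0.3657, 0.5461, -0.7537], [-0.0109, 0.8072, 0.5901]]}
top {'camera_matrix': [[480.2262, 0.0, 321.5598], [0.0, 480.2262, 237.2138], [0.0, 0.0, 1.0]], 'eye': [0.452, 0.0044, 0.9263], 'orientation': [[0.0202, 0.9943, -0.1048], [-0.9992, 0.0163, -0.0376], [-0.0357, 0.1054, 0.9938]]}
{'time': 0.1, 'qpos': array([-1.31300689e+00,  2.76557067e-01,  1.50602548e+00, -8.38917773e-06,
        1.36068658e+00, -1.20989580e-01]), 'qvel': array([ 0.00084771, -0.0004146 , -0.00339375,  0.00058156,  0.00044575,
        0.00103966]), 'tau': array([ 1.50686123e-03, -4.17697978e+01, -2.46406496e+01, -9.85051042e-05,
        5.86952592e-03,  4.96497648e-06]), 'position': array([ 0.2125034 , -0.53378231,  0.23050422]), 'tcp_rot': array([[ 9.29116225e-01,  3.69787576e-01, -4.35340525e-04],
       [ 3.69787781e-01, -9.29114835e-01,  1.61898678e-03],
       [ 1.94199858e-04, -1.66521049e-03, -9.99998595e-01]]), 'wrist_force': array([ 0.36737598, -0.15564685, -0.0469936 ]), 'wrist_torque': array([-0.03328489, -0.03098374,  0.01564471]), 'gripper_width': 0.9986784657362638}
```

View pics/side0.png

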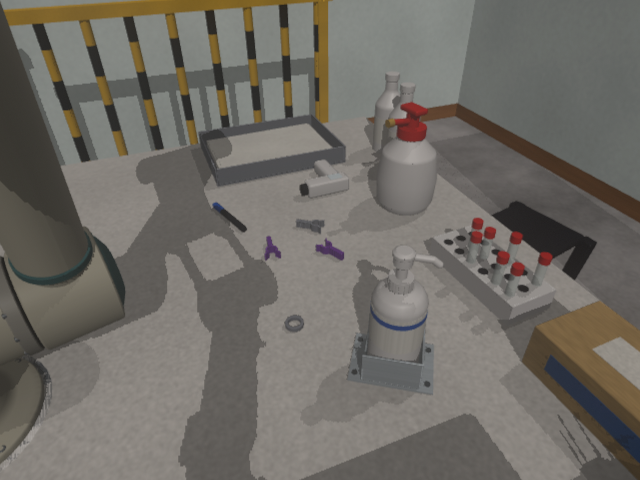

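View pics/top0.png

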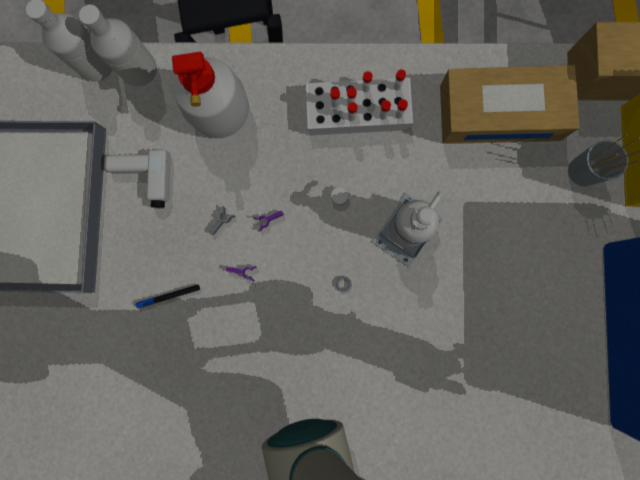

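Run:
```python
import cv2,numpy as np
s=cv2.imread("pics/side0.png");t=cv2.imread("pics/top0.png")
R=lambda a,k:cv2.resize(a,None,fx=k,fy=k,interpolation=cv2.INTER_CUBIC)
a=R(t[195:245,190:290],8);cv2.imwrite("pics/tc.png",a)
a=R(s[205:265,255:355],8);cv2.imwrite("pics/sc.png",a)
a=R(t[170:270,320:450],6);cv2.imwrite("pics/tb.png",a)
a=R(s[235:395,340:450],3.7);cv2.imwrite("pics/sb.png",a)
```

```text
(no output)
```

View pics/tc.png

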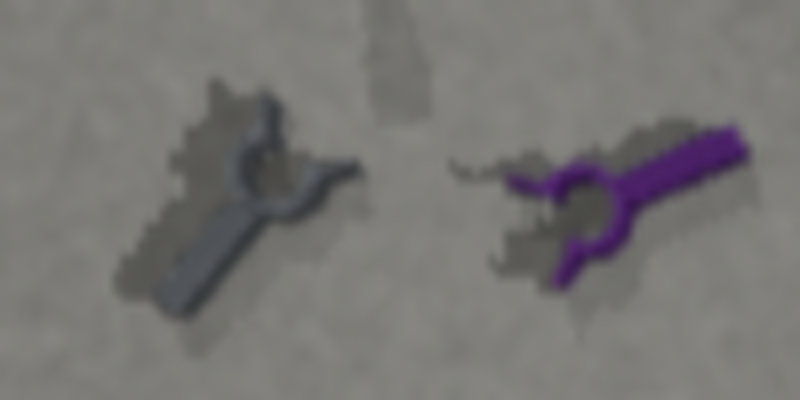

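View pics/sc.png

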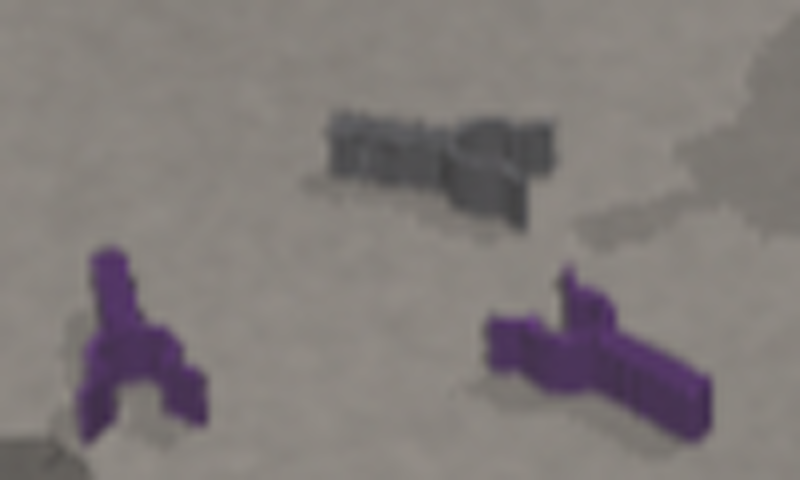

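View pics/tb.png

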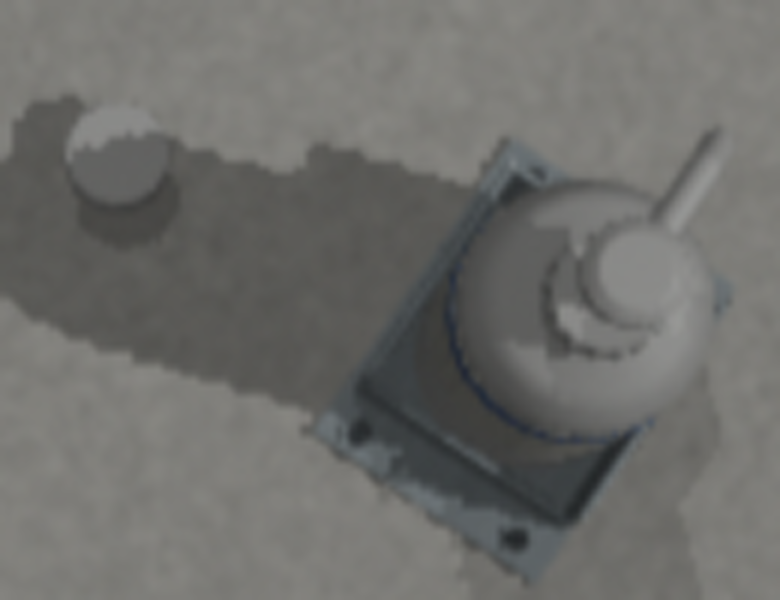

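View pics/sb.png

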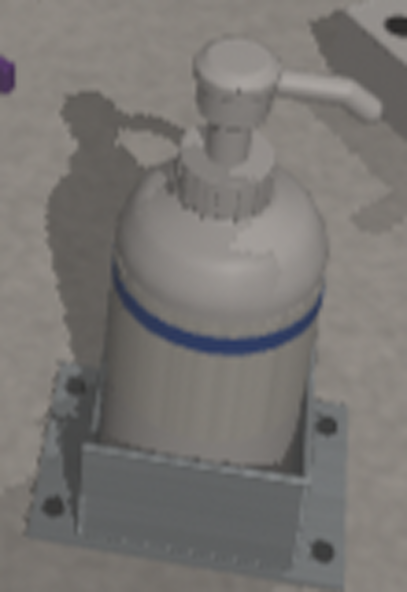

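```bash
cat > h.py <<'E'
from cell import r
import cv2,numpy as np
from scipy.optimize import least_squares
np.set_printoptions(precision=4,suppress=True)
def cam(n):
    p=r.camera_params(n);return np.array(p["camera_matrix"]),np.array(p["eye"]),np.array(p["orientation"])
def proj(n,P):
    K,e,R=cam(n);c=(np.atleast_2d(P)-e)@R;c=c*[1,-1,-1];u=c@K.T;return u[:,:2]/u[:,2:]
def plane(n,uv,z):
    K,e,R=cam(n);d=np.linalg.inv(K)@[uv[0],uv[1],1];d=R@(d*[1,-1,-1]);return e+d*(z-e[2])/d[2]
def tri(uvs):
    return least_squares(lambda P:np.concatenate([proj(n,P)[0]-uv for n,uv in uvs.items()]),[.5,0,.1])
def st():
    s=r.read_state();T=s["tcp_rot"];print("t",round(s["time"],2),"p",s["position"],"yawx",np.arctan2(T[1,0],T[0,0]).round(4),"z",T[:,2],"F",s["wrist_force"],"w",round(s["gripper_width"],3),"q",s["qpos"]);return s
def crop(uv,k,o):return (np.array(uv)+.5)/k-.5+np.array(o)
E
python3 - <<'E'
from h import *
# clip
o=(190,195)
M=np.array([[-.042,0],[.014,.0135],[.014,-.0135]])
U=np.array([crop(p,8,o) for p in[(178,302),(268,97),(357,167)]])
def f(v):
    c,s=np.cos(v[2]),np.sin(v[2]);P=np.c_[v[0]+c*M[:,0]-s*M[:,1],v[1]+s*M[:,0]+c*M[:,1],np.full(3,.016)]
    return (proj("top",P)-U).ravel()
q=least_squares(f,[.5,.2,-.6]);print("clip",q.x,q.fun)
c,s=np.cos(q.x[2]),np.sin(q.x[2])
so=(255,205)
P=np.array([[q.x[0]+a*c-b*s,q.x[1]+a*s+b*c,z] for a,b,z in[(-.042,0,.016),(-.042,0,0),(.014,.0135,.016),(.014,-.0135,.016),(.014,-.0135,0)]])
print("in side crop",(proj("side",P)-so+.5)*8-.5)
# pump
ht=crop((637,275),6,(320,170));hs=crop((236,66),3.7,(340,235))
t=tri({"top":ht,"side":hs});print("head top",t.x,t.fun)
tt=crop((720,134),6,(320,170));ts=crop((370,105),3.7,(340,235))
u=tri({"top":tt,"side":ts});print("tip",u.x,u.fun,np.arctan2(*(u.x-t.x)[1::-1]))
print("cap",plane("top",crop((118,155),6,(320,170)),.03))
E
```

```text
clip [ 0.5857  0.227  -0.6371] [-0.8702  1.0709  0.595  -0.355   0.276  -0.7278]
in side crop [[321.1958 125.2165]
 [323.9884 177.0375]
 [547.7316 126.466 ]
 [519.8925 185.2699]
 [520.6834 237.7572]]
head top [ 0.5655 -0.126   0.2009] [ 0.3591 -0.7804 -0.6516  0.1001]
tip [ 0.6029 -0.1486  0.1907] [-0.0034  0.0065  0.0054 -0.0009] -0.5437137018105017
cap [0.6266 0.0064 0.03  ]
```

Run:
```python
from h import *
L=[("top",(-.042,0,.016),crop((178,302),8,(190,195))),("top",(.014,.0135,.016),crop((268,97),8,(190,195))),("top",(.014,-.0135,.016),crop((357,167),8,(190,195)))]
so=(255,205)
for m,p in[((-.042,0,.016),(332,116)),((-.042,0,0),(333,176)),((.014,.0135,.016),(551,122)),((.014,-.0135,.016),(524,178)),((.014,-.0135,0),(525,229))]:L.append(("side",m,crop(p,8,so)))
def f(v):
    c,s=np.cos(v[2]),np.sin(v[2])
    return np.concatenate([proj(n,[v[0]+c*m[0]-s*m[1],v[1]+s*m[0]+c*m[1],m[2]])[0]-u for n,m,u in L])
q=least_squares(f,[.5,.2,-.6]);print("clip",q.x,q.fun.reshape(-1,2))
v=q.x;g=v[:2]-.031*np.array([np.cos(v[2]),np.sin(v[2])]);print("grasp",g)
s=st();T=s["tcp_rot"]
d=np.array([*g,.15])-s["position"];print("tool shift",T.T@d)
print("turn z", -(v[2]+np.pi-np.arctan2(T[1,0],T[0,0])))
```

```text
clip [ 0.5869  0.2275 -0.6433] [[-1.2079  0.3514]
 [ 0.421  -0.9923]
 [ 0.046  -1.3004]
 [-0.8209  0.8265]
 [-0.6025 -0.1992]
 [ 0.0888  0.3292]
 [-0.0828  0.6571]
 [-0.1135  0.8407]]
grasp [0.5621 0.2461]
t 0.1 p [ 0.2125 -0.5338  0.2305] yawx 0.3788 z [-0.0004  0.0016 -1.    ] F [ 0.3674 -0.1556 -0.047 ] w 0.999 q [-1.313   0.2766  1.506  -0.      1.3607 -0.121 ]
tool shift [ 0.6132 -0.5952  0.0816]
turn z -2.1195132372186887
```

```bash
python3 -m jog '[1,0.01,-0.01,0,0,0,-0.03, 1,0.035,-0.034,0,0,0,-0.12, 1,0.062,-0.06,0,0,0,-0.22, 1,0.089,-0.086,0,0,0,-0.32, 1,0.116,-0.112,0,0,0,-0.42, 1,0.143,-0.139,0,0,0,-0.52, 1,0.17,-0.165,0,0,0,-0.62, 1,0.197,-0.191,0,0,0,-0.72, 1,0.224,-0.217,0,0,0,-0.82, 1,0.25,-0.242,0,0,0,-0.92]'
python3 - <<'E'
from h import *
s=st();T=s["tcp_rot"]
print(T.T@(np.array([.5621,.2461,.15])-s["position"]), -(-.6433+np.pi-np.arctan2(T[1,0],T[0,0])))
E
```

```text
time: 0.93
position: [0.3552, -0.2139, 0.2312]
tcp_rot: [[0.263, 0.965, 0.0], [0.965, -0.263, 0.001], [0.001, -0.0, -1.0]]
wrist_force: [0.6, 0.4, -0.1]
gripper_width: 1.002
t 0.93 p [ 0.3552 -0.2139  0.2312] yawx 1.305 z [ 0.0001  0.0008 -1.    ] F [ 0.6044  0.4352 -0.0724] w 1.002 q [-0.7107  0.0304  1.8103  0.0007  1.3013 -0.445 ]
[0.4981 0.0788 0.0816] -1.1933188178893794
```

```bash
python3 -m jog '[1,0.037,0.006,0,0,0,-0.1, 1,0.075,0.012,0,0,0,-0.2, 1,0.112,0.018,0,0,0,-0.3, 1,0.15,0.024,0,0,0,-0.4, 1,0.187,0.03,0,0,0,-0.5, 1,0.225,0.036,0,0,0,-0.6, 1,0.262,0.042,0,0,0,-0.7, 1,0.3,0.047,0,0,0,-0.8, 1,0.337,0.053,0,0,0,-0.9, 1,0.374,0.059,0,0,0,-1.0]'
python3 - <<'E'
from h import *
s=st();T=s["tcp_rot"]
print(T.T@(np.array([.5621,.2461,.06])-s["position"]), -(-.6433+np.pi-np.arctan2(T[1,0],T[0,0])))
E
```

```text
time: 1.77
position: [0.5118, 0.13, 0.2312]
tcp_rot: [[-0.671, 0.742, -0.001], [0.742, 0.671, 0.0], [0.001, -0.001, -1.0]]
wrist_force: [0.2, -0.7, 0.3]
gripper_width: 1.003
t 1.77 p [0.5118 0.13   0.2312] yawx 2.306 z [-0.0008  0.0001 -1.    ] F [ 0.1797 -0.659   0.2746] w 1.003 q [ 0.1169  0.2057  1.602   0.0002  1.3347 -0.6183]
[0.0522 0.1152 0.1711] -0.19230668650331095
```

```bash
python3 -m jog '[0,0.008,0.02,0.02,0,0,-0.05, 0,0.016,0.045,0.05,0,0,-0.1, 0,0.026,0.07,0.08,0,0,-0.15, 0,0.04,0.095,0.11,0,0,-0.19, 0,0.052,0.115,0.14,0,0,-0.192, 0,0.052,0.115,0.16,0,0,-0.192, 0,0.052,0.115,0.17,0,0,-0.192, 0,0.052,0.115,0.17,0,0,-0.192]'
python3 - <<'E'
from h import *
s=st();T=s["tcp_rot"]
print(T.T@(np.array([.5621,.2461,.004])-s["position"]), -(-.6433+np.pi-np.arctan2(T[1,0],T[0,0])))
for n in("side","top"):
    f=r.grab_frame(n)[:,:,::-1]
    c=f[180:265,245:380] if n=="side" else f[180:290,150:290]
    cv2.imwrite(f"pics/{n}1.png",cv2.resize(c,None,fx=5,fy=5,interpolation=cv2.INTER_CUBIC))
E
```

```text
time: 2.43
position: [0.5609, 0.2425, 0.0585]
tcp_rot: [[-0.797, 0.605, -0.007], [0.605, 0.797, -0.002], [0.004, -0.006, -1.0]]
wrist_force: [-0.5, 0.9, -0.6]
gripper_width: 0.501
t 2.43 p [0.5609 0.2425 0.0585] yawx 2.4924 z [-0.0066 -0.0022 -1.    ] F [-0.4554  0.9119 -0.631 ] w 0.501 q [ 0.2943  0.4701  1.6617 -0.0002  1.0167 -0.6272]
[0.001  0.0039 0.0545] -0.005927399677374545
```

View pics/side1.png

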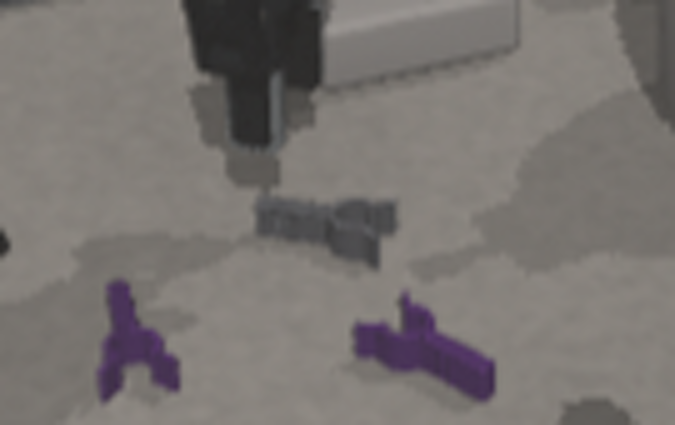

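View pics/top1.png

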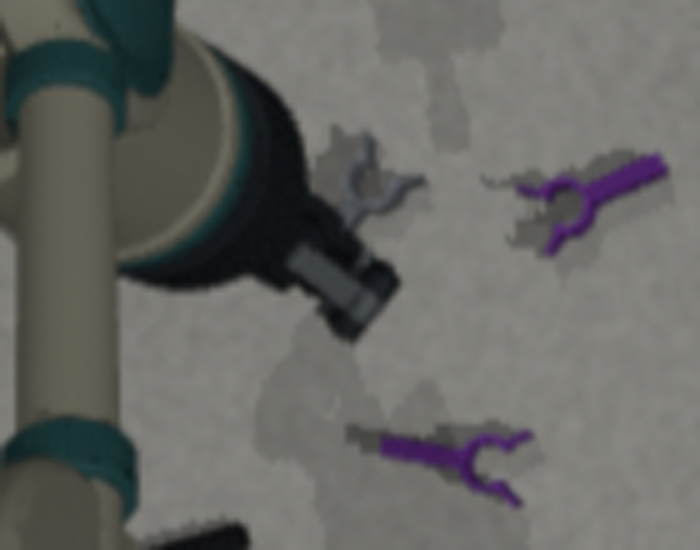

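```bash
python3 -m jog '[0,0,0,0.01,0,0,0, 0,0,0,0.025,0,0,0, 0,0,0,0.04,0,0,0, 0,0,0,0.05,0,0,0, 0,0,0,0.05,0,0,0, 0,0,0,0.05,0,0,0]'
python3 - <<'E'
from h import *
s=st();T=s["tcp_rot"]
print(T.T@(np.array([.5621,.2461,.004])-s["position"]), -(-.6433+np.pi-np.arctan2(T[1,0],T[0,0])))
for n in("side",):
    f=r.grab_frame(n)[:,:,::-1]
    c=f[180:265,245:380] if n=="side" else f[180:290,150:290]
    cv2.imwrite(f"pics/{n}2.png",cv2.resize(c,None,fx=5,fy=5,interpolation=cv2.INTER_CUBIC))
E
```

```text
time: 3.03
position: [0.5641, 0.2424, 0.0116]
tcp_rot: [[-0.795, 0.606, 0.0], [0.606, 0.795, -0.0], [-0.0, 0.0, -1.0]]
wrist_force: [-0.4, -0.3, 0.2]
gripper_width: 0.499
t 3.03 p [0.5641 0.2424 0.0116] yawx 2.4903 z [ 0.0002 -0.     -1.    ] F [-0.4499 -0.2725  0.1941] w 0.499 q [ 0.2927  0.5232  1.7085 -0.0001  0.9096 -0.6268]
[0.0038 0.0017 0.0076] -0.007995531721208593
```

View pics/side2.png

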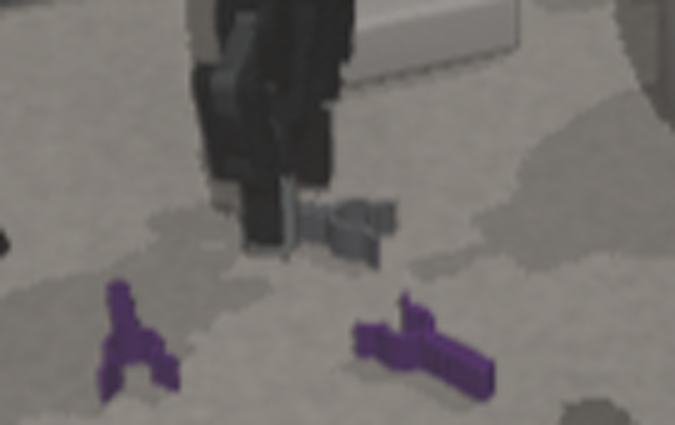

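```bash
python3 -m jog '[0,0.001,0.001,0.004,0,0,-0.008, 0,0.002,0.002,0.0075,0,0,-0.008, 0,0.002,0.002,0.0075,0,0,-0.008, -0.4,0.002,0.002,0.0075,0,0,-0.008, -0.7,0.002,0.002,0.0075,0,0,-0.008, -1,0.002,0.002,0.0075,0,0,-0.008, -1,0.002,0.002,0.0075,0,0,-0.008, -1,0.002,0.002,0.0075,0,0,-0.008, -1,0.002,0.002,0.0075,0,0,-0.008, -1,0.002,0.002,0.0075,0,0,-0.008]' 40
python3 - <<'E'
from h import *
s=st()
E
```

```text
time: 3.92
position: [0.5639, 0.2457, 0.004]
tcp_rot: [[-0.8, 0.599, 0.001], [0.599, 0.8, 0.0], [-0.0, 0.0, -1.0]]
wrist_force: [-0.6, 1.1, 2.8]
gripper_width: 0.074
t 3.92 p [0.5639 0.2457 0.004 ] yawx 2.4988 z [ 0.0006  0.0001 -1.    ] F [-0.605   1.1426  2.8468] w 0.074 q [ 0.2978  0.5333  1.7133 -0.0001  0.8944 -0.6301]
```

```bash
python3 -m jog '[-1,0,0,0,0,0,0, -1,0,0,0,0,0,0]' 60
python3 - <<'E'
from h import *
f=r.grab_frame("side")[:,:,::-1]
cv2.imwrite(f"pics/side3.png",cv2.resize(f[180:265,245:380],None,fx=5,fy=5,interpolation=cv2.INTER_CUBIC))
st()
E
```

```text
time: 4.08
position: [0.5639, 0.2456, 0.0041]
tcp_rot: [[-0.8, 0.599, 0.001], [0.599, 0.8, 0.0], [-0.0, 0.001, -1.0]]
wrist_force: [-0.6, -0.1, 2.9]
gripper_width: 0.071
t 4.13 p [0.5639 0.2456 0.0041] yawx 2.4988 z [ 0.0007  0.0001 -1.    ] F [-0.4121  0.5217  3.7942] w 0.07 q [ 0.2978  0.5332  1.7132 -0.0001  0.8945 -0.6301]
```

View pics/side3.png

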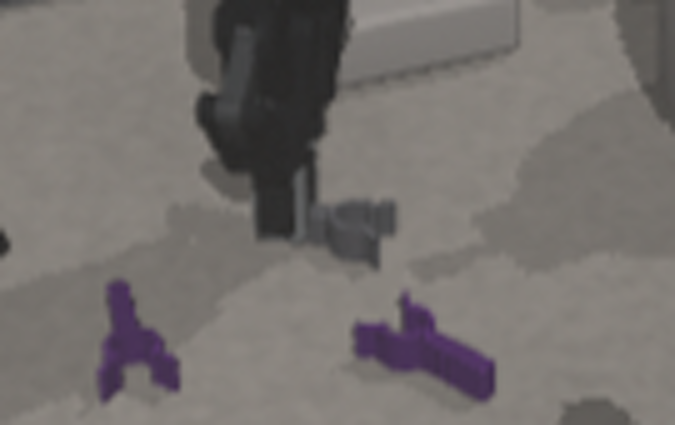

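```bash
python3 -m jog '[-1,0,0,-0.003,0,0,0, -1,0,0,-0.015,0,0,0, -1,0,0,-0.04,0,0,0, -1,0,0,-0.075,0,0,0, -1,0,0,-0.11,0,0,0, -1,0,0,-0.145,0,0,0, -1,0,0,-0.18,0,0,0, -1,0,0,-0.21,0,0,0, -1,0,0,-0.235,0,0,0, -1,0,0,-0.25,0,0,0]' && python3 -m jog '[-1,-0.008,-0.015,0,0,0,0, -1,-0.023,-0.045,0,0,0,0, -1,-0.04,-0.079,0,0,0,0, -1,-0.057,-0.112,0,0,0,0, -1,-0.074,-0.145,0,0,0,0, -1,-0.091,-0.178,0,0,0,0, -1,-0.108,-0.211,0,0,0,0, -1,-0.125,-0.244,0,0,0,0, -1,-0.142,-0.277,0,0,0,0, -1,-0.152,-0.297,0,0,0,0]'
python3 -m jog '[-1,0,0,0,0,0,0, -1,0,0,0,0,0,0]'
python3 - <<'E'
from h import *
st()
for n in("side","top"):
    f=r.grab_frame(n)[:,:,::-1];cv2.imwrite(f"pics/{n}4full.png",f)
    c=f[180:320,330:480] if n=="side" else f[150:270,330:480]
    cv2.imwrite(f"pics/{n}4.png",cv2.resize(c,None,fx=5 if n=="top" else 4.2,fy=5 if n=="top" else 4.2,interpolation=cv2.INTER_CUBIC))
E
```

```text
time: 4.97
position: [0.5643, 0.2458, 0.2572]
tcp_rot: [[-0.8, 0.599, 0.004], [0.599, 0.8, 0.001], [-0.003, 0.003, -1.0]]
wrist_force: [1.1, 0.3, 0.2]
gripper_width: 0.072
time: 5.8
position: [0.506, -0.0866, 0.2535]
tcp_rot: [[-0.799, 0.601, -0.001], [0.601, 0.799, -0.002], [-0.0, -0.002, -1.0]]
wrist_force: [0.8, 0.2, -0.5]
gripper_width: 0.072
time: 5.97
position: [0.5067, -0.0842, 0.2535]
tcp_rot: [[-0.799, 0.602, -0.001], [0.602, 0.799, 0.001], [0.001, -0.0, -1.0]]
wrist_force: [0.3, -0.0, -0.3]
gripper_width: 0.068
t 5.97 p [ 0.5067 -0.0842  0.2535] yawx 2.4959 z [-0.0008  0.0006 -1.    ] F [ 0.3003 -0.0058 -0.2542] w 0.068 q [-0.3004  0.1713  1.5907  0.0003  1.3805 -1.2256]
```

View pics/side4.png

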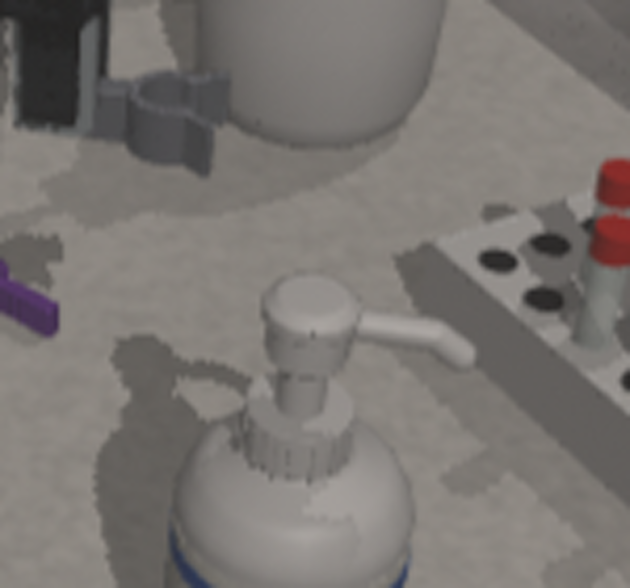

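View pics/top4.png

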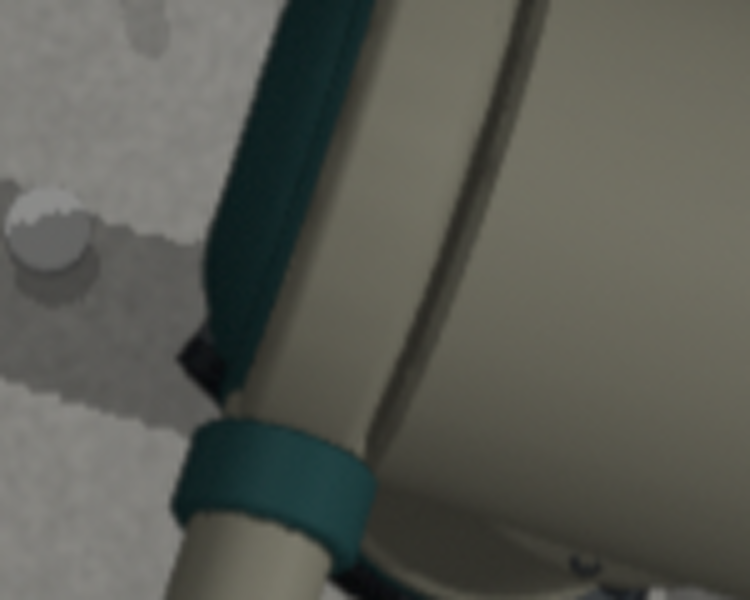

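```bash
python3 -m jog '[-1,-0.012,0.001,0,0,0,0, -1,-0.025,0.002,0,0,0,0, -1,-0.0375,0.002,0.005,0,0,0, -1,-0.0375,0.002,0.02,0,0,0, -1,-0.0375,0.002,0.033,0,0,0, -1,-0.0375,0.002,0.04,0,0,0, -1,-0.0375,0.002,0.04,0,0,0, -1,-0.0375,0.002,0.04,0,0,0, -1,-0.0375,0.002,0.04,0,0,0]'
python3 - <<'E'
from h import *
st()
f=r.grab_frame("side")[:,:,::-1]
cv2.imwrite("pics/s5.png",cv2.resize(f[180:320,330:480],None,fx=4.2,fy=4.2,interpolation=cv2.INTER_CUBIC))
st()
E
```

```text
time: 6.82
position: [0.5392, -0.1043, 0.2143]
tcp_rot: [[-0.801, 0.599, 0.001], [0.599, 0.801, -0.001], [-0.001, 0.0, -1.0]]
wrist_force: [-1.6, 0.4, -0.4]
gripper_width: 0.07
t 6.82 p [ 0.5392 -0.1043  0.2143] yawx 2.4991 z [ 0.0011 -0.0005 -1.    ] F [-1.6201  0.4286 -0.378 ] w 0.07 q [-0.3177  0.2468  1.5891 -0.0001  1.3045 -1.2459]
t 6.87 p [ 0.5392 -0.1043  0.2146] yawx 2.499 z [ 0.0016 -0.0006 -1.    ] F [ 0.1119 -0.3693 -0.2571] w 0.068 q [-0.3178  0.2463  1.5891 -0.0001  1.3045 -1.246 ]
```

View pics/s5.png

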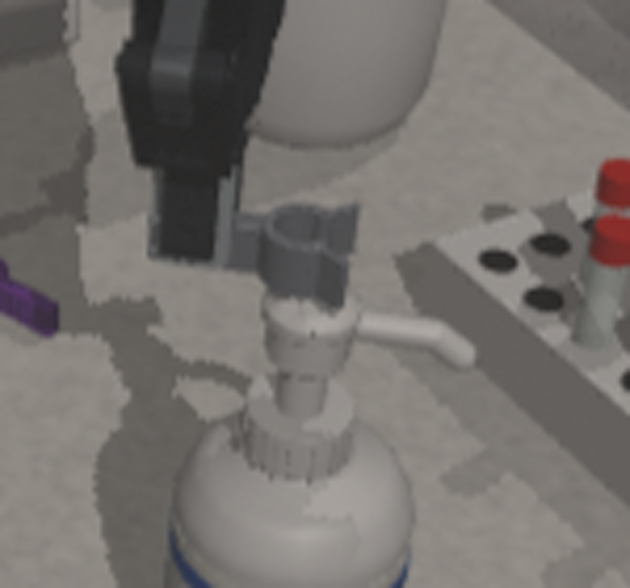

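```bash
cat > m.py <<'E'
from h import *
import sys
n=int(sys.argv[1]) if len(sys.argv)>1 else 6
A=[]
for i in range(n):
    r.grab_frame("side");s=r.read_state();A.append(np.r_[s["wrist_force"],s["position"],s["wrist_torque"]])
A=np.array(A);T=s["tcp_rot"];m=A.mean(0)
print("t",round(s["time"],2),"F",m[:3],"sd",A[:,:3].std(0),"Ftool",T.T@m[:3],"p",m[3:6],"tq",m[6:],"w",round(s["gripper_width"],3),"yaw",np.arctan2(T[1,0],T[0,0]).round(4))
E
python3 m.py; python3 -m jog '[-1,0,0,0.003,0,0,0, -1,0,0,0.006,0,0,0, -1,0,0,0.006,0,0,0]'; python3 m.py;python3 -m jog '[-1,0,0,0.001,0,0,0, -1,0,0,0.001,0,0,0]'; python3 m.py
```

```text
t 7.17 F [-0.3569 -0.1896 -0.2285] sd [0.2794 0.9285 0.3157] Ftool [ 0.1722 -0.3657  0.2282] p [ 0.5388 -0.1043  0.2145] tq [ 0.019   0.0241 -0.0158] w 0.071 yaw 2.4988
time: 7.42
position: [0.5385, -0.1042, 0.2075]
tcp_rot: [[-0.8, 0.599, 0.0], [0.599, 0.8, -0.0], [-0.0, -0.0, -1.0]]
wrist_force: [-0.6, -0.7, 2.0]
gripper_width: 0.07
t 7.72 F [-0.2496 -0.1117  1.7297] sd [0.135  0.692  0.0515] Ftool [ 0.1323 -0.2391 -1.7297] p [ 0.5385 -0.1042  0.2079] tq [-0.0341  0.0169 -0.0152] w 0.069 yaw 2.4988
time: 7.88
position: [0.5385, -0.1042, 0.2068]
tcp_rot: [[-0.8, 0.599, 0.0], [0.599, 0.8, -0.0], [-0.0, -0.0, -1.0]]
wrist_force: [0.3, -0.2, 2.4]
gripper_width: 0.067
t 8.18 F [-0.6377  0.3481  2.3611] sd [0.1916 0.4135 0.1919] Ftool [ 0.7185 -0.1036 -2.3613] p [ 0.5385 -0.1042  0.2069] tq [-0.03    0.0068  0.0101] w 0.07 yaw 2.4988
```

```bash
python3 - <<'E'
from h import *
ht=crop((637.5,276),6,(320,170))
print("top",plane("top",ht,.2036))
hs=crop((236,66),3.7,(340,235)); print("side",plane("side",hs,.2036))
cs=crop((228,160),3.7,(340,235)); print("side collar",plane("side",cs,.1636))
# side column constraints at stem, collar, head
for u,z in((crop((301.5,395),4.2,(330,180)),.172),(crop((300.5,408),4.2,(330,180)),.1636),(crop((311,305),4.2,(330,180)),.2036)): print(plane("side",u,z))
# where clip predicted by FK in s5 picture: origin along
s=st();p=s["position"];u=np.array([.8,-.599,0])
E
python3 - <<'E'
from h import *
# clip seen in s5 (TCP .5390,-.1043,.2145)
p=np.array([.5390,-.1043,.2145-.0041]);u=np.array([.8,-.599,0]);n=np.array([.599,.8,0]);z=np.array([0,0,1])
for nm,v in dict(lipLtop=(.0433,.0135,.016),lipRtop=(.0433,-.0135,.016),lipRbot=(.0433,-.0135,0)).items():
    print(nm,((proj("side",p+v[0]*u+v[1]*n+v[2]*z)[0]-(330,180)+.5)*4.2-.5))
E
cd pics
python3 - <<'E'
import cv2
a=cv2.imread("top0.png")[195:240,400:450];cv2.imwrite("tbz.png",cv2.resize(a,None,fx=12,fy=12,interpolation=cv2.INTER_CUBIC))
a=cv2.imread("side0.png")[240:300,370:450];cv2.imwrite("sbz.png",cv2.resize(a,None,fx=10,fy=10,interpolation=cv2.INTER_CUBIC))
E
```

```text
top [ 0.5637 -0.1251  0.2036]
side [ 0.5643 -0.1291  0.2036]
side collar [ 0.5661 -0.1285  0.1636]
[ 0.5645 -0.13    0.172 ]
[ 0.567  -0.1267  0.1636]
[ 0.5648 -0.1288  0.2036]
t 8.18 p [ 0.5385 -0.1042  0.2069] yawx 2.4988 z [ 0.0002 -0.0002 -1.    ] F [-0.7993  0.6896  2.3966] w 0.07 q [-0.3179  0.251   1.6022 -0.0001  1.2881 -1.2459]
lipLtop [355.7181 206.1814]
lipRtop [345.1056 262.606 ]
lipRbot [338.694  310.2485]
```

View pics/tbz.png

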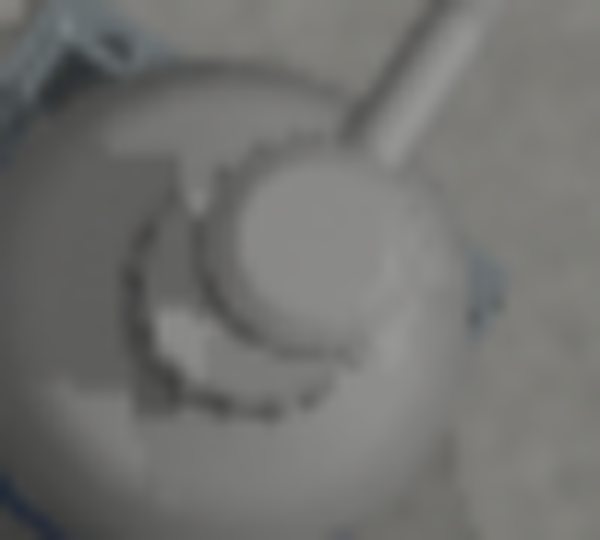

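View pics/sbz.png

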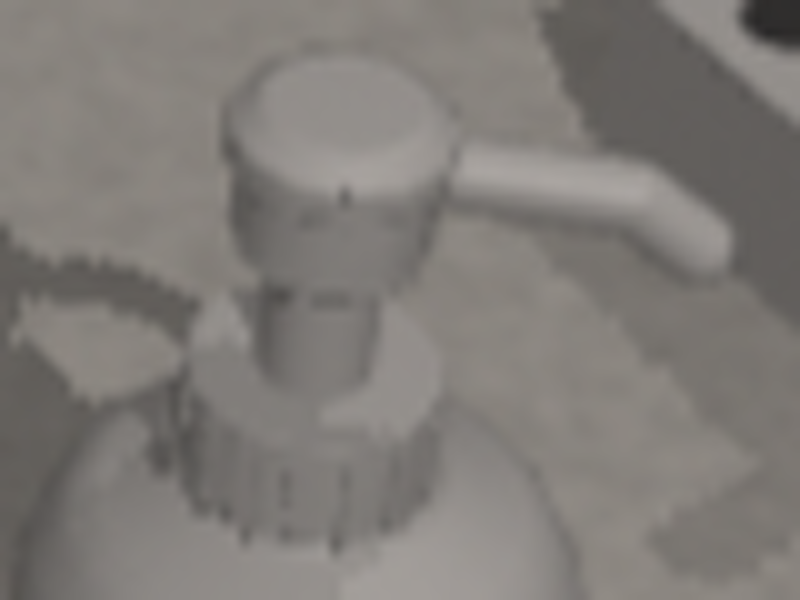

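Run:
```python
from h import *
print(plane("side",crop((338,94),10,(370,240)),.2036),plane("side",crop((315.5,356.5),10,(370,240)),.1636))
print("top flat",plane("top",crop((312,243),12,(400,195)),.2036))
for S in((.565,-.127),(.565,-.129),(.564,-.126)):
    d=np.array(S)-[.5385,-.1042]; print("lat err along tool y", d@[.599,.8], "fwd",d@[.8,-.599])
```

```text
[ 0.5676 -0.1232  0.2036] [ 0.5684 -0.1241  0.1636]
top flat [ 0.5649 -0.1247  0.2036]
lat err along tool y -0.0023665000000000205 fwd 0.03485719999999998
lat err along tool y -0.003966500000000022 fwd 0.036055199999999975
lat err along tool y -0.002165500000000022 fwd 0.03345819999999997
```

```bash
python3 -m jog '[-1,0,0,-0.006,0,0,0, -1,0.006,0.0003,-0.01,0,0,0, -1,0.016,0.0008,-0.01,0,0,0, -1,0.026,0.0013,-0.01,0,0,0, -1,0.033,0.0013,0,0,0,0, -1,0.033,0.0013,0.015,0,0,0, -1,0.033,0.0013,0.03,0,0,0, -1,0.033,0.0013,0.0375,0,0,0, -1,0.033,0.0013,0.0375,0,0,0, -1,0.033,0.0013,0.0375,0,0,0]'
python3 m.py
python3 - <<'E'
from h import *
f=r.grab_frame("side")[:,:,::-1]
cv2.imwrite("pics/s6.png",cv2.resize(f[215:315,360:460],None,fx=6,fy=6,interpolation=cv2.INTER_CUBIC))
st()
E
```

```text
time: 9.02
position: [0.5123, -0.0829, 0.1692]
tcp_rot: [[-0.801, 0.599, -0.001], [0.599, 0.801, 0.0], [0.001, -0.0, -1.0]]
wrist_force: [0.6, 1.5, -0.6]
gripper_width: 0.07
t 9.32 F [ 0.1558 -0.0162 -0.1595] sd [0.2805 0.4049 0.4297] Ftool [-0.1342  0.0804  0.1597] p [ 0.5132 -0.0834  0.17  ] tq [-0.0087 -0.006  -0.0186] w 0.066 yaw 2.4987
t 9.37 p [ 0.5131 -0.0834  0.1698] yawx 2.4987 z [ 0.0009 -0.0003 -1.    ] F [ 0.4628  1.1366 -0.5092] w 0.067 q [-0.2951  0.2365  1.7207 -0.0001  1.1833 -1.223 ]
```

View pics/s6.png

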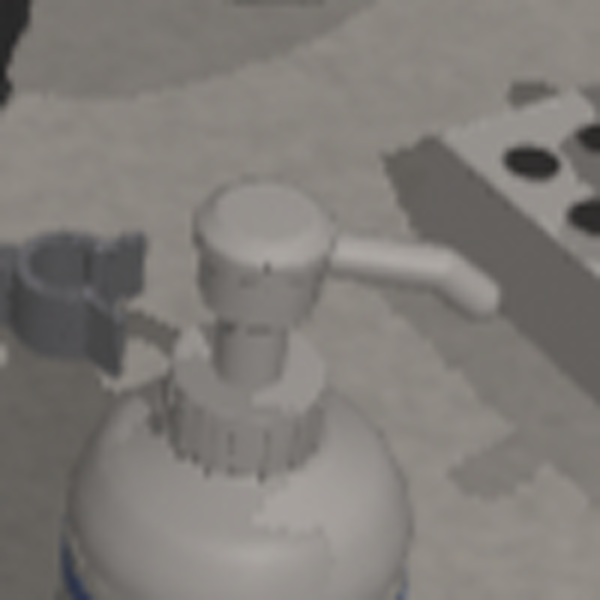

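Run:
```python
from h import *
p=np.array([.5131,-.0834]);u=np.array([.801,-.599]);n=np.array([.599,.801])
S=plane("side",(401.5,275.6),.1636)[:2];H=plane("side",crop((338,95),10,(370,240)),.2036)[:2]
for q in(S,H): print(q,"fwd",(q-p)@u-.0293,"lat",(q-p)@n)
# current clip points predicted in s6 crop
for a,b,z in((.0433,.0135,.016),(.0433,-.0135,.016),(.0433,-.0135,0),(.0293,0.0115,.016),(.0293,-.0115,.016)):
    P=np.r_[p+a*u+b*n,.1698-.0041+z];print((a,b,z),(proj("side",P)[0]-(360,215)+.5)*6-.5)
```

```text
[ 0.5685 -0.1249] fwd 0.03993200300748732 lat -0.00010767879775403707
[ 0.5675 -0.1233] fwd 0.03822772372466022 lat 0.0006354425038248805
(0.0433, 0.0135, 0.016) [141.8026 236.5604]
(0.0433, -0.0135, 0.016) [120.4025 317.9696]
(0.0433, -0.0135, 0) [115.1552 379.0796]
(0.0293, 0.0115, 0.016) [ 72.7991 231.8397]
(0.0293, -0.0115, 0.016) [ 52.4487 300.4397]
```

```bash
python3 -m jog '[-1,-0.004,-0.0003,0.0003,0,0,0, -1,-0.009,-0.0007,0.0005,0,0,0, -1,-0.014,-0.0007,0.0005,0,0,0, -1,-0.019,-0.0007,0.0005,0,0,0, -1,-0.023,-0.0007,0.0005,0,0,0, -1,-0.025,-0.0007,0.0005,0,0,0, -1,-0.025,-0.0007,0.0005,0,0,0]'
python3 m.py
python3 - <<'E'
from h import *
f=r.grab_frame("side")[:,:,::-1]
cv2.imwrite("pics/s7.png",cv2.resize(f[235:305,365:445],None,fx=8,fy=8,interpolation=cv2.INTER_CUBIC))
E
```

```text
time: 9.95
position: [0.5329, -0.0993, 0.1686]
tcp_rot: [[-0.8, 0.6, 0.0], [0.6, 0.8, -0.0], [-0.0, -0.0, -1.0]]
wrist_force: [-0.2, 0.1, 0.2]
gripper_width: 0.074
t 10.25 F [-0.189   0.1112 -0.2415] sd [0.3371 0.4741 0.4755] Ftool [ 0.2179 -0.0243  0.2415] p [ 0.5323 -0.0988  0.1687] tq [-0.009   0.0034  0.0115] w 0.072 yaw 2.4989
```

View pics/s7.png

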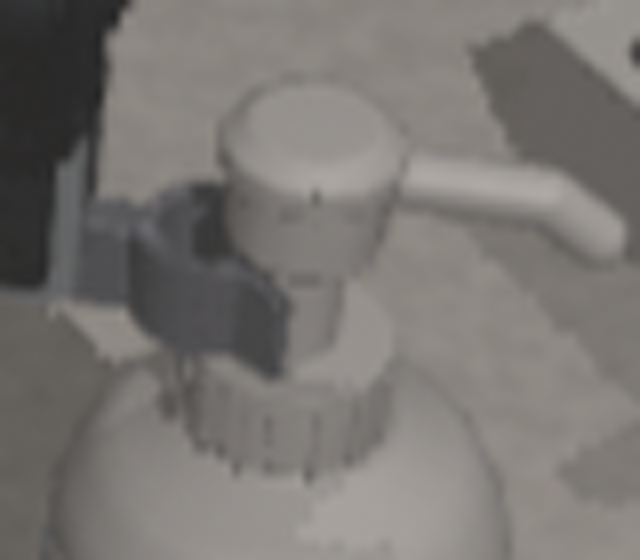

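```bash
python3 -m jog '[-1,-0.001,0,-0.0004,0,0,0, -1,-0.002,0,-0.0004,0,0,0]'; python3 m.py 5;  python3 -m jog '[-1,-0.001,0,0,0,0,0, -1,-0.0015,0,0,0,0,0]'; python3 m.py 5; python3 -m jog '[-1,-0.001,0,0,0,0,0, -1,-0.001,0,0,0,0,0]'; python3 m.py 5
```

```text
time: 10.47
position: [0.5341, -0.1, 0.1694]
tcp_rot: [[-0.801, 0.599, 0.0], [0.599, 0.801, -0.0], [-0.0, 0.0, -1.0]]
wrist_force: [0.3, 0.1, -1.0]
gripper_width: 0.068
t 10.72 F [-0.0266  0.0505 -0.35  ] sd [0.2256 0.3804 0.2718] Ftool [0.0515 0.0245 0.35  ] p [ 0.5341 -0.1001  0.1692] tq [-0.0096 -0.0146  0.0225] w 0.073 yaw 2.4988
time: 10.88
position: [0.5345, -0.1009, 0.169]
tcp_rot: [[-0.8, 0.599, -0.002], [0.599, 0.8, 0.0], [0.001, -0.001, -1.0]]
wrist_force: [-2.8, 0.8, 0.7]
gripper_width: 0.069
t 11.13 F [-2.2821 -0.2775 -0.4264] sd [0.7042 0.7415 0.5131] Ftool [ 1.6596 -1.59    0.4296] p [ 0.5346 -0.1009  0.169 ] tq [ 0.0195  0.3547 -0.0635] w 0.068 yaw 2.4987
time: 11.3
position: [0.5351, -0.1016, 0.1689]
tcp_rot: [[-0.8, 0.599, -0.002], [0.599, 0.8, 0.0], [0.002, -0.001, -1.0]]
wrist_force: [-2.8, -0.3, -0.2]
gripper_width: 0.068
t 11.55 F [-4.4967 -0.4662 -0.2808] sd [0.3217 0.6455 0.5406] Ftool [ 3.3193 -3.0684  0.2886] p [ 0.5352 -0.1015  0.1689] tq [-0.0081  0.7543 -0.1218] w 0.068 yaw 2.4988
```

```bash
python3 -m jog '[-1,0,-0.0005,0,0,0,0, -1,0,-0.001,0,0,0,0]'; python3 m.py 5;  python3 -m jog '[-1,0,-0.0005,0,0,0,0, -1,0,-0.0005,0,0,0,0]'; python3 m.py 5
```

```text
time: 11.72
position: [0.5354, -0.1022, 0.1691]
tcp_rot: [[-0.8, 0.599, 0.0], [0.599, 0.8, 0.0], [0.0, 0.0, -1.0]]
wrist_force: [-3.7, 1.4, -1.6]
gripper_width: 0.068
t 11.97 F [-4.2497  0.5789 -0.6541] sd [0.3094 0.5379 0.3414] Ftool [ 3.7484 -2.0841  0.6544] p [ 0.5354 -0.1022  0.1691] tq [ 0.1439  0.6449 -0.0933] w 0.068 yaw 2.4988
time: 12.13
position: [0.5353, -0.1024, 0.1692]
tcp_rot: [[-0.8, 0.599, 0.001], [0.599, 0.8, 0.001], [-0.0, 0.001, -1.0]]
wrist_force: [-3.2, 2.0, -0.9]
gripper_width: 0.073
t 12.38 F [-3.1509  2.5354 -0.9573] sd [0.5851 0.1945 0.805 ] Ftool [4.0419 0.1404 0.9571] p [ 0.5353 -0.1025  0.1692] tq [ 0.4076  0.5185 -0.015 ] w 0.07 yaw 2.4989
```

```bash
python3 -m jog '[-1,-0.0005,0,0,0,0,0, -1,-0.001,0,0,0,0,0]'; python3 m.py 4;  python3 -m jog '[-1,-0.0005,0,0,0,0,0, -1,-0.001,0,0,0,0,0]'; python3 m.py 4
```

```text
time: 12.55
position: [0.5356, -0.1028, 0.1692]
tcp_rot: [[-0.8, 0.599, -0.001], [0.599, 0.8, 0.001], [0.001, 0.0, -1.0]]
wrist_force: [-4.2, 3.3, 0.0]
gripper_width: 0.071
t 12.75 F [-3.7327  3.5987 -0.1977] sd [0.4988 0.2696 0.267 ] Ftool [5.1448 0.643  0.2031] p [ 0.5356 -0.1029  0.1692] tq [0.6179 0.6336 0.0146] w 0.074 yaw 2.4988
time: 12.92
position: [0.536, -0.1032, 0.1692]
tcp_rot: [[-0.8, 0.599, -0.001], [0.599, 0.8, 0.001], [0.002, 0.0, -1.0]]
wrist_force: [-4.4, 4.6, 0.1]
gripper_width: 0.073
t 13.12 F [-3.8706  3.9707 -0.5562] sd [0.2316 0.5064 0.4995] Ftool [5.4774 0.858  0.565 ] p [ 0.5362 -0.1033  0.1691] tq [0.6435 0.6424 0.0431] w 0.066 yaw 2.4988
```

```bash
python3 -m jog '[-1,-0.0005,0.0002,0,0,0,0, -1,-0.001,0.0002,0,0,0,0]'; python3 m.py 4;  python3 -m jog '[-1,-0.0005,0,0,0,0,0, -1,-0.001,0,0,0,0,0]'; python3 m.py 4;  python3 -m jog '[-1,-0.0005,0,0,0,0,0, -1,-0.001,0,0,0,0,0]'; python3 m.py 4
```

```text
time: 13.28
position: [0.5366, -0.1036, 0.1691]
tcp_rot: [[-0.8, 0.599, -0.002], [0.599, 0.8, 0.002], [0.003, -0.0, -1.0]]
wrist_force: [-4.9, 4.5, -0.5]
gripper_width: 0.071
t 13.48 F [-4.8525  4.016  -0.0678] sd [0.5761 0.3352 0.5655] Ftool [6.2912 0.3057 0.0821] p [ 0.5368 -0.1037  0.169 ] tq [0.6551 0.7449 0.012 ] w 0.076 yaw 2.4988
time: 13.65
position: [0.5379, -0.1045, 0.1691]
tcp_rot: [[-0.8, 0.599, -0.001], [0.599, 0.8, 0.001], [0.001, -0.0, -1.0]]
wrist_force: [-3.8, 2.8, -0.3]
gripper_width: 0.068
t 13.85 F [-2.0317  1.4974 -1.219 ] sd [0.4905 0.7006 0.3908] Ftool [ 2.5263 -0.0193  1.2138] p [ 0.5388 -0.1051  0.1693] tq [0.3285 0.3759 0.0075] w 0.071 yaw 2.4989
time: 14.02
position: [0.5405, -0.1064, 0.1696]
tcp_rot: [[-0.8, 0.599, 0.003], [0.599, 0.8, -0.002], [-0.003, 0.0, -1.0]]
wrist_force: [0.2, -0.1, -0.7]
gripper_width: 0.069
t 14.22 F [ 1.9432 -1.05   -1.429 ] sd [0.4871 0.2365 0.3962] Ftool [-2.1789  0.3238  1.4382] p [ 0.5409 -0.1067  0.1698] tq [-0.1494 -0.2044  0.0062] w 0.067 yaw 2.4987
```

```bash
python3 -m jog '[-1,-0.0005,0,0,0,0,0, -1,-0.001,0,0,0,0,0]'; python3 m.py 4;  python3 -m jog '[-1,-0.0005,0,0,0,0,0, -1,-0.001,0,0,0,0,0]'; python3 m.py 4
```

```text
time: 14.38
position: [0.5409, -0.1067, 0.1697]
tcp_rot: [[-0.8, 0.6, 0.002], [0.6, 0.8, -0.001], [-0.002, 0.0, -1.0]]
wrist_force: [0.4, -0.7, 0.9]
gripper_width: 0.069
t 14.58 F [ 1.8028 -0.9777  1.0312] sd [0.2578 0.4186 0.4113] Ftool [-2.0313  0.2985 -1.0266] p [ 0.5409 -0.1067  0.1697] tq [-0.2106 -0.327  -0.0015] w 0.071 yaw 2.4988
time: 14.75
position: [0.5409, -0.1067, 0.1695]
tcp_rot: [[-0.8, 0.599, 0.0], [0.599, 0.8, 0.0], [-0.0, 0.0, -1.0]]
wrist_force: [0.4, -0.6, 1.7]
gripper_width: 0.069
t 14.95 F [ 1.2647 -0.412   1.2765] sd [0.3779 0.6543 0.6501] Ftool [-1.2595  0.4286 -1.2761] p [ 0.5409 -0.1067  0.1693] tq [-0.1058 -0.2727  0.0159] w 0.067 yaw 2.4988
```

```bash
python3 -m jog '[-1,-0.0005,0,0,0,0,0, -1,-0.001,0,0,0,0,0]'; python3 m.py 4
python3 - <<'E'
from h import *
f=r.grab_frame("side")[:,:,::-1]
cv2.imwrite("pics/s8.png",cv2.resize(f[235:305,365:445],None,fx=8,fy=8,interpolation=cv2.INTER_CUBIC))
E
```

```text
time: 15.12
position: [0.5414, -0.1072, 0.169]
tcp_rot: [[-0.8, 0.599, -0.001], [0.599, 0.8, 0.0], [0.001, -0.0, -1.0]]
wrist_force: [1.0, 0.1, 0.8]
gripper_width: 0.073
t 15.32 F [0.5656 0.3662 0.6784] sd [0.1985 0.4402 0.8337] Ftool [-0.2329  0.6321 -0.6786] p [ 0.5415 -0.1073  0.169 ] tq [-0.0052 -0.243  -0.0122] w 0.067 yaw 2.4988
```

View pics/s8.png

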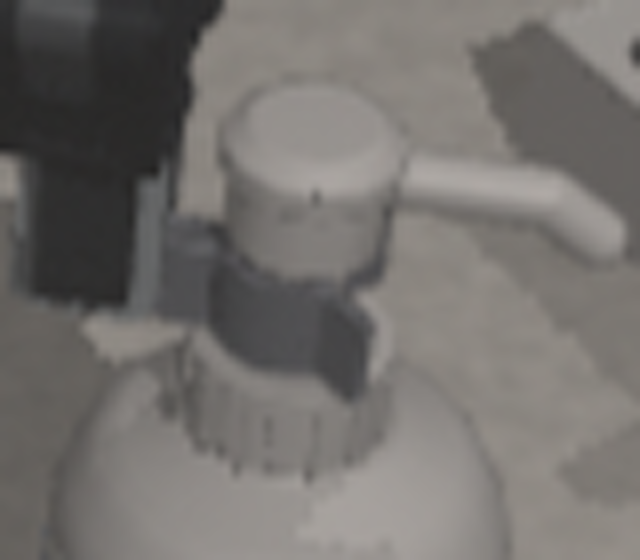

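```bash
python3 -m jog '[-1,-0.0005,0,0,0,0,0, -1,-0.001,0,0,0,0,0]'; python3 m.py 4;  python3 -m jog '[-1,-0.0005,0,0,0,0,0, -1,-0.001,0,0,0,0,0]'; python3 m.py 4
```

```text
time: 15.53
position: [0.5421, -0.1078, 0.169]
tcp_rot: [[-0.8, 0.599, -0.001], [0.599, 0.8, 0.0], [0.001, -0.0, -1.0]]
wrist_force: [1.4, 0.7, 0.0]
gripper_width: 0.068
t 15.73 F [ 1.3148 -0.0439 -0.5639] sd [0.5487 0.5631 0.4649] Ftool [-1.079   0.7531  0.5633] p [ 0.5423 -0.1079  0.169 ] tq [ 0.0292 -0.1836  0.0382] w 0.074 yaw 2.4988
time: 15.9
position: [0.5426, -0.1082, 0.169]
tcp_rot: [[-0.8, 0.599, -0.001], [0.599, 0.8, 0.001], [0.002, -0.0, -1.0]]
wrist_force: [-0.6, 1.3, -0.4]
gripper_width: 0.069
t 16.1 F [-0.5284  1.3599  0.2394] sd [0.3938 0.1583 0.0705] Ftool [ 1.2385  0.7717 -0.2378] p [ 0.5427 -0.1082  0.1691] tq [0.2775 0.1112 0.0097] w 0.073 yaw 2.4988
```

```bash
python3 -m jog '[-1,-0.0005,0,0,0,0,0, -1,-0.001,0,0,0,0,0]'; python3 m.py 4;  python3 -m jog '[-1,-0.0005,0,0,0,0,0, -1,-0.001,0,0,0,0,0]'; python3 m.py 4
```

```text
time: 16.27
position: [0.5427, -0.1083, 0.169]
tcp_rot: [[-0.8, 0.599, -0.003], [0.599, 0.8, 0.002], [0.003, -0.0, -1.0]]
wrist_force: [-4.5, 4.6, 2.1]
gripper_width: 0.068
t 16.47 F [-3.3453  3.5217  1.423 ] sd [0.3315 0.369  0.3898] Ftool [ 4.7934  0.8132 -1.4072] p [ 0.5427 -0.1083  0.1689] tq [0.6295 0.5272 0.0332] w 0.073 yaw 2.4988
time: 16.63
position: [0.5428, -0.1083, 0.1687]
tcp_rot: [[-0.8, 0.599, -0.005], [0.599, 0.8, 0.003], [0.005, -0.0, -1.0]]
wrist_force: [-5.0, 5.8, 1.8]
gripper_width: 0.068
t 16.83 F [-4.0874  4.7181  1.8035] sd [0.2444 0.4638 0.8483] Ftool [ 6.1097  1.3255 -1.7707] p [ 0.5427 -0.1083  0.1687] tq [0.7954 0.7128 0.0288] w 0.07 yaw 2.4988
```

```bash
python3 -m jog '[-1,0.001,0.0002,0,0,0,0, -1,0.002,0.0003,0,0,0,0, -1,0.002,0.0003,0,0,0,0]'; python3 m.py 4; python3 -m jog '[-0.8,0,0,0,0,0,0, -0.7,0,0,0,0,0,0, -0.5,0,0,0,0,0,0, -0.4,0,0,0,0,0,0, -0.4,0,0,0,0,0,0, -0.4,0,0,0,0,0,0]'; python3 m.py 3
python3 - <<'E'
from h import *
f=r.grab_frame("side")[:,:,::-1]
cv2.imwrite("pics/s9.png",cv2.resize(f[235:305,365:445],None,fx=8,fy=8,interpolation=cv2.INTER_CUBIC))
E
```

```text
time: 17.08
position: [0.5427, -0.1083, 0.169]
tcp_rot: [[-0.8, 0.599, -0.001], [0.599, 0.8, -0.0], [0.001, -0.001, -1.0]]
wrist_force: [-2.7, 2.8, 0.9]
gripper_width: 0.071
t 17.28 F [-3.6624  2.9036  0.8089] sd [0.7188 0.4169 0.7774] Ftool [ 4.6731  0.1279 -0.8026] p [ 0.5427 -0.1082  0.169 ] tq [0.4578 0.6205 0.0129] w 0.072 yaw 2.4987
time: 17.78
position: [0.5438, -0.1087, 0.1693]
tcp_rot: [[-0.8, 0.599, 0.001], [0.599, 0.8, -0.001], [-0.001, 0.0, -1.0]]
wrist_force: [-0.1, -0.0, -0.7]
gripper_width: 0.299
t 17.93 F [-0.0743 -0.0723  0.4524] sd [0.1646 0.1377 0.3138] Ftool [ 0.016  -0.1024 -0.4524] p [ 0.5436 -0.1085  0.1692] tq [-0.0063  0.0029  0.0063] w 0.296 yaw 2.4988
```

View pics/s9.png

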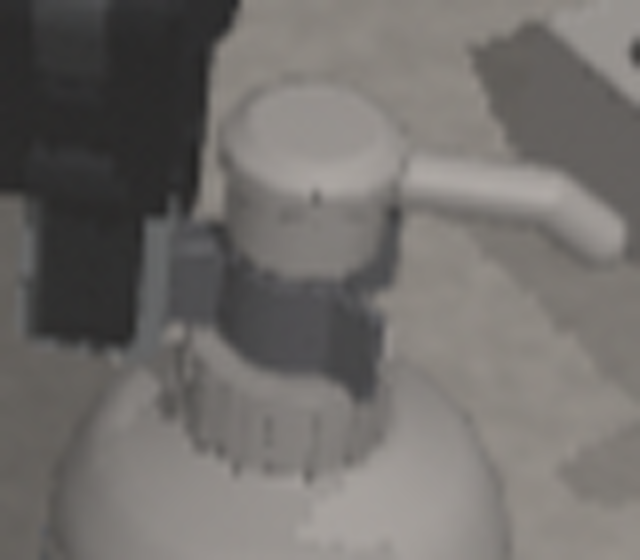

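```bash
python3 -m jog '[-0.4,0.005,0,0,0,0,0, -0.4,0.014,0,0,0,0,0, -0.4,0.02,0,-0.005,0,0,0, -0.4,0.02,0,-0.025,0,0,0, -0.4,0.02,0,-0.05,0,0,0, -0.7,0.01,0,-0.07,0,0,0, -1,-0.01,0,-0.075,0,0,0, -1,-0.0285,0,-0.07,0,0,0, -1,-0.0285,0,-0.06,0,0,0, -1,-0.0285,0,-0.05,0,0,0]' 20
python3 -m jog '[-1,0,0,0.004,0,0,0, -1,0,0,0.004,0,0,0, -1,0,0,0.004,0,0,0]'; python3 m.py 6
python3 - <<'E'
from h import *
f=r.grab_frame("side")[:,:,::-1]
cv2.imwrite("pics/s10.png",cv2.resize(f[215:305,355:455],None,fx=6.5,fy=6.5,interpolation=cv2.INTER_CUBIC))
E
```

```text
time: 18.82
position: [0.566, -0.1253, 0.2189]
tcp_rot: [[-0.8, 0.6, 0.0], [0.6, 0.8, 0.0], [-0.0, 0.0, -1.0]]
wrist_force: [-0.8, 0.3, -0.1]
gripper_width: 0.002
time: 19.07
position: [0.5651, -0.1247, 0.2146]
tcp_rot: [[-0.801, 0.599, -0.002], [0.599, 0.801, 0.001], [0.002, -0.001, -1.0]]
wrist_force: [-0.2, -0.9, -0.7]
gripper_width: 0.005
t 19.37 F [ 0.3727  0.0705 -0.042 ] sd [0.7562 0.6617 0.5576] Ftool [-0.2561  0.2798  0.0423] p [ 0.5661 -0.1252  0.2156] tq [ 0.0077 -0.0049  0.0232] w 0.0 yaw 2.4989
```

View pics/s10.png

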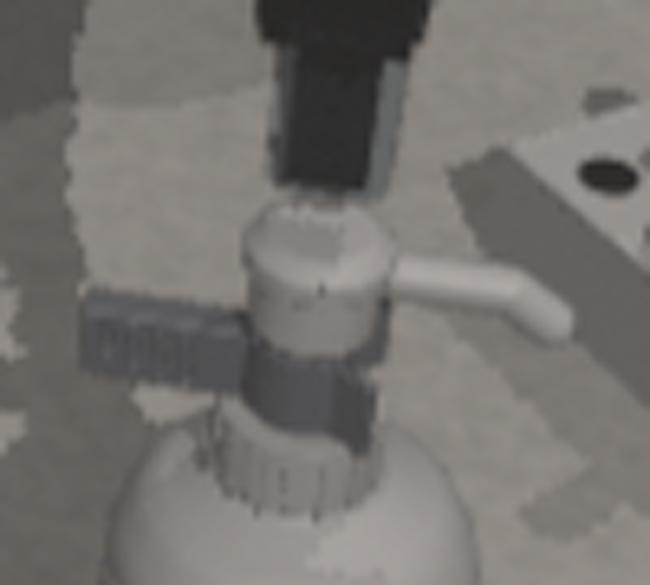

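```bash
python3 -m jog '[-1,0,0,0.003,0,0,0, -1,0,0,0.007,0,0,0, -1,0,0,0.01,0,0,0, -1,0,0,0.01,0,0,0]'; python3 m.py 4; python3 -m jog '[-1,0,0,0.001,0,0,0, -1,0,0,0.002,0,0,0, -1,0,0,0.002,0,0,0]'; python3 m.py 4;python3 -m jog '[-1,0,0,0.001,0,0,0, -1,0,0,0.001,0,0,0]'; python3 m.py 4
```

```text
time: 19.75
position: [0.566, -0.1254, 0.2044]
tcp_rot: [[-0.8, 0.599, -0.001], [0.599, 0.8, 0.0], [0.001, -0.0, -1.0]]
wrist_force: [-0.4, 0.0, 1.8]
gripper_width: 0.004
t 19.95 F [-0.0373  0.3731  0.0744] sd [0.0691 0.4237 0.324 ] Ftool [ 0.2535  0.2763 -0.0744] p [ 0.5661 -0.1254  0.2049] tq [-0.0074  0.0091  0.0091] w 0.0 yaw 2.4988
time: 20.2
position: [0.5664, -0.1255, 0.2035]
tcp_rot: [[-0.8, 0.599, 0.001], [0.599, 0.8, -0.0], [-0.001, 0.0, -1.0]]
wrist_force: [0.3, -0.1, 2.7]
gripper_width: 0.0
t 20.4 F [-0.2686 -0.281   2.151 ] sd [0.1945 0.3409 0.4028] Ftool [ 0.0453 -0.3857 -2.1511] p [ 0.5664 -0.1255  0.2035] tq [0.0133 0.0349 0.0407] w 0.0 yaw 2.4988
time: 20.57
position: [0.5664, -0.1255, 0.2024]
tcp_rot: [[-0.8, 0.599, 0.001], [0.599, 0.8, -0.0], [-0.001, 0.0, -1.0]]
wrist_force: [0.1, 1.0, 3.2]
gripper_width: 0.002
t 20.77 F [-0.2279  0.0453  3.4086] sd [0.5387 0.2345 0.1637] Ftool [ 0.2078 -0.1002 -3.4087] p [ 0.5664 -0.1255  0.2024] tq [ 0.0035  0.0375 -0.0198] w 0.002 yaw 2.4988
```

Head top is at about 0.204, as expected. I'll press on to the stop.

```bash
python3 -m jog '[-1,0,0,0.001,0,0,0, -1,0,0,0.001,0,0,0]'; python3 m.py 4; python3 -m jog '[-1,0,0,0.001,0,0,0, -1,0,0,0.001,0,0,0]'; python3 m.py 4
```

```text
time: 20.93
position: [0.5664, -0.1255, 0.2014]
tcp_rot: [[-0.8, 0.6, 0.0], [0.6, 0.8, -0.0], [-0.001, 0.0, -1.0]]
wrist_force: [0.0, -0.1, 4.5]
gripper_width: -0.005
t 21.13 F [-0.4257  0.337   4.9562] sd [0.2796 0.346  0.2453] Ftool [ 0.5403  0.015  -4.9565] p [ 0.5664 -0.1255  0.2014] tq [ 0.0358  0.098  -0.004 ] w 0.002 yaw 2.4988
time: 21.3
position: [0.5664, -0.1255, 0.2013]
tcp_rot: [[-0.8, 0.599, 0.001], [0.599, 0.8, -0.001], [-0.001, 0.0, -1.0]]
wrist_force: [-1.6, -0.2, 9.2]
gripper_width: -0.002
t 21.5 F [-1.4125  0.2223  8.9499] sd [0.3731 0.3866 0.3256] Ftool [ 1.2528 -0.6665 -8.9517] p [ 0.5664 -0.1255  0.2013] tq [ 0.053   0.2438 -0.0089] w 0.0 yaw 2.4988
```

```bash
python3 -m jog '[-1,0,0,-0.0005,0,0,0, -1,0,0,-0.001,0,0,0]'; python3 m.py 5; python3 -m jog '[-1,0,0,-0.0005,0,0,0, -1,0,0,-0.001,0,0,0]'; python3 m.py 5;python3 -m jog '[-1,0,0,-0.0005,0,0,0, -1,0,0,-0.001,0,0,0]'; python3 m.py 5;python3 -m jog '[-1,0,0,-0.0005,0,0,0, -1,0,0,-0.0005,0,0,0]'; python3 m.py 5;python3 -m jog '[-1,0,0,-0.0005,0,0,0, -1,0,0,-0.0005,0,0,0]'; python3 m.py 5
```

```text
time: 21.67
position: [0.5664, -0.1255, 0.2015]
tcp_rot: [[-0.8, 0.599, 0.001], [0.599, 0.8, -0.0], [-0.001, 0.0, -1.0]]
wrist_force: [-0.1, 0.3, 4.0]
gripper_width: -0.003
t 21.92 F [-0.4691  0.0718  5.1713] sd [0.4333 0.3769 0.702 ] Ftool [ 0.4163 -0.2235 -5.1715] p [ 0.5664 -0.1255  0.2014] tq [0.0364 0.0451 0.0035] w 0.003 yaw 2.4988
time: 22.08
position: [0.5663, -0.1255, 0.202]
tcp_rot: [[-0.8, 0.599, 0.0], [0.599, 0.8, -0.0], [-0.0, -0.0, -1.0]]
wrist_force: [1.0, 0.1, 3.2]
gripper_width: 0.003
t 22.33 F [0.0883 0.3092 3.3196] sd [0.3548 0.4763 0.3818] Ftool [ 0.1141  0.3003 -3.3196] p [ 0.5663 -0.1255  0.2021] tq [-0.0476 -0.085   0.0094] w 0.001 yaw 2.4988
time: 22.5
position: [0.5663, -0.1255, 0.2031]
tcp_rot: [[-0.8, 0.599, 0.0], [0.599, 0.8, -0.0], [-0.0, -0.0, -1.0]]
wrist_force: [1.3, -0.0, 2.8]
gripper_width: 0.001
t 22.75 F [ 0.7602 -0.3969  2.5195] sd [0.1786 0.3902 0.5272] Ftool [-0.8469  0.138  -2.5193] p [ 0.5663 -0.1255  0.2032] tq [-0.0484 -0.1528  0.0206] w 0.001 yaw 2.4988
time: 22.92
position: [0.5663, -0.1255, 0.2037]
tcp_rot: [[-0.8, 0.599, 0.0], [0.599, 0.8, -0.0], [-0.0, -0.0, -1.0]]
wrist_force: [1.6, -0.7, 1.9]
gripper_width: 0.006
t 23.17 F [ 1.5087 -0.836   2.4217] sd [0.354  0.4099 0.2879] Ftool [-1.7092  0.2352 -2.4213] p [ 0.5663 -0.1255  0.2037] tq [-0.0748 -0.2256 -0.0136] w -0.001 yaw 2.4988
time: 23.33
position: [0.5662, -0.1255, 0.2042]
tcp_rot: [[-0.8, 0.599, 0.0], [0.599, 0.8, -0.0], [-0.0, -0.0, -1.0]]
wrist_force: [1.8, -1.1, 1.5]
gripper_width: -0.0
t 23.58 F [ 1.3062 -0.1133  1.8308] sd [0.4305 0.471  0.2754] Ftool [-1.1134  0.6922 -1.8308] p [ 0.5662 -0.1254  0.2042] tq [-0.0557 -0.2286 -0.012 ] w 0.002 yaw 2.4988
```

```bash
python3 -m jog '[-1,0,0,-0.001,0,0,0, -1,0,0,-0.003,0,0,0, -1,0,0,-0.01,0,0,0, -1,0,0,-0.03,0,0,0, -1,0.02,0,-0.06,0,0,0, -1,0.05,0,-0.09,0,0,0, -1,0.09,0,-0.1,0,0,0, -1,0.13,0,-0.1,0,0,0, -1,0.16,0,-0.1,0,0,0, -1,0.17,0,-0.1,0,0,0]'; python3 -m jog '[-1,0,0,0,0,0,0, -1,0,0,0,0,0,0, -1,0,0,0,0,0,0, -1,0,0,0,0,0,0, -1,0,0,0,0,0,0, -1,0,0,0,0,0,0]'
python3 - <<'E'
from h import *
st()
for n in("side","top"):
    f=r.grab_frame(n)[:,:,::-1]
    c=f[215:305,355:455] if n=="side" else f[180:270,370:470]
    cv2.imwrite(f"pics/{n}11.png",cv2.resize(c,None,fx=6.5,fy=6.5,interpolation=cv2.INTER_CUBIC))
E
```

```text
time: 24.42
position: [0.4258, -0.0211, 0.3052]
tcp_rot: [[-0.801, 0.598, -0.001], [0.598, 0.801, 0.001], [0.002, 0.0, -1.0]]
wrist_force: [-0.7, 0.7, -0.7]
gripper_width: 0.003
time: 24.92
position: [0.4309, -0.0241, 0.3037]
tcp_rot: [[-0.8, 0.6, -0.001], [0.6, 0.8, 0.0], [0.001, -0.001, -1.0]]
wrist_force: [-0.1, 0.1, 0.6]
gripper_width: 0.004
t 24.92 p [ 0.4309 -0.0241  0.3037] yawx 2.498 z [-0.001   0.0001 -1.    ] F [-0.075   0.1473  0.5804] w 0.004 q [-0.2173  0.0197  1.6415 -0.0002  1.4814 -1.1445]
```

View pics/side11.png

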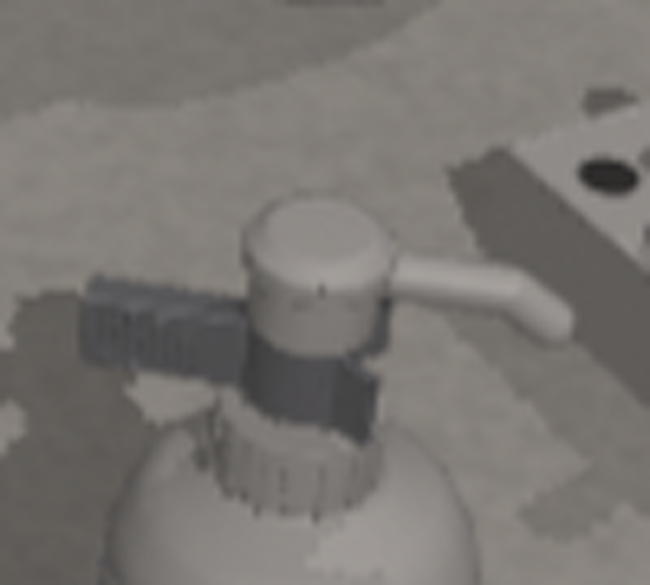

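View pics/top11.png

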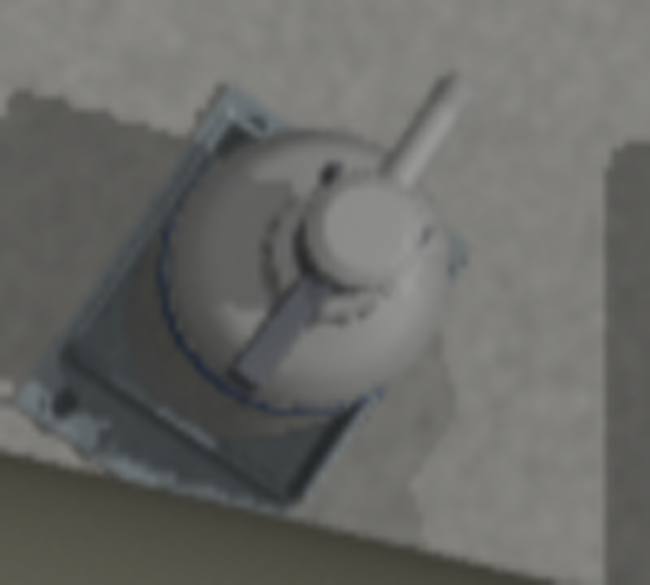

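```bash
python3 -c "
from cell import r
print(r.finish_job())"
```

```text
the job is handed in; nothing more can be done
None
```

The clip is locked onto the pump stem, the press check showed it stops the head, and I handed the job in at about 25 s of the 72 s. No verdict was reported.

- **Pick-up and height:** I gripped the grey clip by its tab. I lowered it lightly onto the pump head to feel the height, which put the head's top at about 0.204 m.
- **Pushing on:** The lips first met the stem slightly off centre, so I moved the clip about 1.5 mm sideways until the side force was near zero. Opening the jaws took about 6.3 N. The clip then pulled itself home and I felt the back stop hard at about 6 N. I eased off and let go.
- **Press check:** With shut fingers I pressed the head down about 3.0 mm, to a firm stop. The force was about 5 N at the stop but reached about 9 N for roughly 0.3 s, above the suggested 5 to 6 N. I then let the head back up.
- **Last look:** With the arm clear, the pictures show the head up and the clip round the stem, looking level. The clip seems to have risen with the stem by about 2 mm when I let the head up. By the picture that is inside the 3 mm gap and the 6 mm limit, but I did not measure it again by touch.

The two cameras disagreed by 2 to 3 mm about where the stem was, so I centred by feel. The forces on the stem are inferred from the wrist readings, which never averaged above about 6.3 N while pushing the clip on.

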